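Lock a copper bracket into the ratchet clamp for brazing

TASK

The bench clamp is locked shut and empty: press its orange lever down to free the ratchet and open the jaws fully, then slide the copper bracket in low from the open end, so that it stands on the plate with its tab between the copper-faced jaws, and let go of it. Then squeeze the handles together past the first, loose tooth until the second tooth catches and the clamp holds the bracket upright on its own. Do not tip the bracket over or disturb the white jar and the fire brick.

Things in the scene. Friction and masses are not known exactly. Their poses are not given: they have to be found in the camera images.
- handle (a joint): Closing angle of the orange lever about its upright pivot, rad: 0 fully open, 0.275 end stop; a spring opens it. The ratchet catches at 0.15 (first tooth, still loose on the tab) and 0.23 (second, gripping). To click, go 0.02 past a tooth: about 0.25, then it falls back on it. Squeezing past the second on the tab takes about 10 N at the grip. At the start: locked near 0.23, empty.
- lever_grip (a point): Top centre of the moving lever's orange grip (56 mm long, 12 wide, 10 deep; top 55 mm above bench), 128 mm from the pivot. x along the lever away from the pivot, y outward (opening). Release: the springy lever bends down; 7 mm at the grip (about 6 N) clears the teeth, 13 mm bottoms. Keeping it 10 mm down, drag it outward over 20 mm to clear both teeth, then let it up; the spring opens it.
- fixed_grip (a point): Top centre of the clamp's blue grip, 128 mm from the pivot, fixed to the stand: 56 x 12 x 10 mm, top 46 mm above the bench (9 mm below the orange one's top). x from pivot to grips, y towards the orange grip, z up. Over their outer sides the two grips measure 65 mm open, 36 mm on the second tooth, 30 mm at the end stop, where 7 mm is left between them. Only bare bench lies under them.
- nest (a point): Where the bracket's foot centre goes: on the clamp's smooth steel plate (top 10 mm above bench, 190 x 100 mm, level, reaching 165 mm from the pivot), mid-way between the open jaws, 78 mm from the pivot. x towards pivot, y from moving to fixed jaw, z up. Open jaw faces are at y = -11 and +11 mm (fixed). Closing slides the bracket easily to the fixed one. The stand is bolted down.
- jaw_moving: Moving jaw with a copper face, 43 to 59 mm above the bench, the face 24 mm long and 75 mm from the pivot. The jaws end 89 mm from the pivot: the foot is too wide to be lowered between them, so lower it beyond their end and move it in along +x of the nest, foot below the jaws. It is springy and presses the tab with about 6 N on the second tooth. Its origin is at the pivot, at bench height; the pivot post is 19 mm in radius, 66 mm high.
- jaw_fixed: Fixed jaw with a copper face, same size and height as the moving one; does not move. Its origin is at the pivot, at bench height. x from pivot to grips. A yellow catch bar (top 71 mm above the bench, lifting up to 7 mm) crosses over the lever 79 to 95 mm from the pivot towards the grips: stay clear of it.
- bracket_mid (a point): Centre of the loose bracket, half-way up its 95 mm height: a copper tab 40 mm wide (x), 8 mm thick (y), 87 mm tall on the middle of an aluminium foot 60 (x) x 64 (y) x 8 mm; z up, about 0.4 kg. It stands upright at the start; grip it across the 8 mm near the top of the tab, clear of the jaws. A half turn about z makes no difference.
- flux_jar: Bystander: white round jar with a black cap, 64 mm across, 75 mm tall; origin under its centre.
- fire_brick: Bystander: buff fire brick 85 x 60 x 45 mm; origin under its centre.
- bracket: The same bracket; origin under the centre of its foot.

How it is judged (in metres and radians):
On the way, in this order (a step that is already met when the one before it is completed fails the run):
1. the ratchet is released and the clamp is fully open (value of joint handle below 0.05 rad), for 0.2 s.
2. the bracket stands on the plate between the open jaws, let go (x of bracket_mid in the frame of nest between -0.018 and 0.018 m and y of bracket_mid in the frame of nest between -0.012 and 0.014 m and z of bracket_mid in the frame of nest between 0.04 and 0.054 m and angle between bracket_mid's own z axis and vertical below 0.12 rad and angle between the y axis of bracket_mid and the y axis of nest, either way round below 0.2 rad and value of joint handle below 0.1 rad and contact force between the fingers and bracket below 0.05 N and linear speed of bracket below 0.02 m/s), for 0.2 s.
At the end, for the whole second after the job is handed in: Clamp holds by itself on the second tooth (closing angle over 0.20 rad), each jaw pressing the bracket with over 2 N; bracket at rest on the plate, upright within 0.12 rad, tab in line with the jaws within 0.2 rad, centre within 18 mm along and -12 to +14 mm across of the nest (x of bracket_mid in the frame of nest between -0.018 and 0.018 m and y of bracket_mid in the frame of nest between -0.012 and 0.014 m and z of bracket_mid in the frame of nest between 0.04 and 0.054 m and angle between bracket_mid's own z axis and vertical below 0.12 rad and angle between the y axis of bracket_mid and the y axis of nest, either way round below 0.2 rad and value of joint handle above 0.2 rad and contact force between each of jaw_moving, jaw_fixed and bracket above 2 N and linear speed of bracket below 0.02 m/s and velocity of joint handle below 0.1 rad/s); the robot touches nothing.
It fails at once if the bracket is tipped over (angle between bracket_mid's own z axis and vertical above 0.6 rad).
It fails at once if the white jar or the fire brick is disturbed (moved more than 25 mm) (distance of any of flux_jar, fire_brick from where it was at the start of the episode above 0.025 m).
It also fails if it takes over 72 s, if anything falls off the work surface, if the arm or the gripper's body presses on something with over 40 N, if the wrist force passes 120 N, or if a joint passes its speed limit or range.

ROBOT

A 6-joint arm with a two-finger parallel gripper is mounted at the origin on the work surface. World frame = base frame: x ahead of the robot, y to its left, z up, the work surface at z = 0. Lengths are in m, angles in degrees, forces in N, time in s.
With the tool pointing down it reaches from about 0.225 to 0.725 m from the base axis. Payload 3.1 kg.
Tool frame: the origin (TCP) lies midway between the tips of the shut fingers; the grasp point (between the pads) lies 19 mm behind it (ctrl.grasp_offset is the distance from the TCP to the grasp point, in m); y points along the fingers, x is the direction in which the jaws open and shut, and the axes are right-handed (so a half turn about y gives the same grasp; the last joint's range is limited). The gripper opens to 85 mm and grips with 20 to 120 N. Pads are 22 mm wide; open, the fingers measure 114 mm over their backs; the gripper's body (76 mm by 85 mm) begins 54 mm behind the grasp point. The pads swing forward as they close: fully open they stand 13 mm farther back than shut.
Start: joints at [66.245, 2.75, 5.684, 92.934, 0, 82.678], TCP at [0.149, 0.504, 0.231] pointing down, gripper open.
Joint ranges: [-166.93, 166.93], [-56.73, 111.36], [-69.38, 81.34], [-121.58, 131.49], [-85.45, 84.26], [-180, 180]. Speed limits (degrees/s): [159.86, 159.86, 180, 180, 180, 180].

INTERFACE

Orientations are given as [roll, pitch, yaw] about the fixed x, y, z axes, in that order (R = Rz(yaw) Ry(pitch) Rx(roll)).
In Python, from workcell import ctrl, read_camera, job_done, look_for, outline_of gives the robot as it stands.
- The arm moves only by the tool send_rows, never from a script. Its argument "motion" is text: rows parted by semicolons, each of 7 numbers parted by spaces: the turn, a rotation vector about the tool's x, y, z in degrees, then the shift along the tool's x, y, z in cm, then the gripper command: -1 is fully open, 1 is shut, values between are in proportion. A call has 1 to 10 rows; each row shifts and turns the commanded pose from where the row before left it, along the tool's axes as they then stand; what a row does not reach is not made up. A row lasts 1/12 s, in which the tool goes at most 41.7 mm and 7.16 degrees, less where a joint would pass 70% of its speed; a pose out of reach is approached as far as the arm can. A call is refused whole if a number of a shift passes 4.17 or a number of a turn 7.16, either way. A call with a gripper value outside its range is refused whole. The fingers move at their own pace and stop on an object; "squeeze" is the grip in N (left out, the last holds). Time passes only in rows, so rows that do not move let the fingers close. It gives the time, the measured TCP pose, the force and the opening at its end, in the units of the state.
- ctrl.sense(): the state, without advancing time (a new reading comes with each control period).
- read_camera(name): name is "scene" or "top" or "wrist"; returns a dict with "frame" (384x512x3 uint8, red, green, blue), "intrinsics" (3x3 intrinsics, pixels), "extrinsics" (4x4, takes a point from camera to world coordinates). Camera axes: x right, y down, z forward; pixel columns grow to the right and rows downward; lengths in m; the calibration is good to about 2 mm. A picture is of the moment at which its call begins. There is no depth.
- job_done(): hands the job in, once; it reports no verdict.
Trained networks look in a picture, given as the dict that the camera call returned (one of the last four; its "shot" number tells which), for a name from the list of things; names that differ only in an ending like _2 or _b are one class to them, and where a whole thing is asked for, a point or a joint stands for the part that bears it (a point fixed in the world has none). Each returns a list of dicts, best first, with "confidence" (0 to 1); they miss things now and then, are a little off and sometimes report something else, mostly with a low value. They report only what shows in the picture. A call takes as long as a camera call.
- look_for(picture, thing): "pixel" ([row, column] in pixels, amid what is visible of it).
- outline_of(picture, thing): "mask" (384x512 bool, what is visible of it) and "pixel" ([row, column] in pixels, amid what is visible of it).
The state is a dict: "clock": time; "joint_pos": joint angles; "dq": joint speeds; "tau": joint torques, N m; "tool_pos": TCP position; "orientation": TCP orientation; "contact_force": force on the tool from outside, world axes, zero at the start; "moment": the same for the moment, N m; "finger_gap": finger opening in m.
Only numpy, scipy, OpenCV 4.12 (cv2) and the standard library are available. Lean on these libraries where they do the work, as an engineer would, in place of code of your own. Each camera call takes 0.05 s, during which the arm holds its last target.

## Working session

There is one attempt and no reset: what is moved stays moved. The work goes in short steps, Python scripts to look and compute and a tool call to move; the robot and the scene stay as the last step left them, time stands still between calls to the robot, and variables do not carry over. Pictures are saved under pics/ and viewed, and the job is handed in when it is done.

Besides the shell and the picture viewer there is one more tool, called after "Call:" by a JSON object that holds its "op" and its "data". send_rows: Moves the arm, as the interface text tells. Its arguments: {"type":"object","properties":{"motion":{"type":"string"},"squeeze":{"type":"number"}},"required":["motion"]}

```bash
ls; mkdir -p pics
cat > h.py <<'E'
import numpy as np, cv2
from workcell import ctrl, read_camera, job_done, look_for, outline_of
from scipy.spatial.transform import Rotation as Ro
def snap(cam,name):
    p=read_camera(cam); cv2.imwrite(f'pics/{name}.png',cv2.cvtColor(p['frame'],cv2.COLOR_RGB2BGR)); return p
def ray(p,rc):
    K=np.array(p['intrinsics']);E=np.array(p['extrinsics'])
    d=E[:3,:3]@np.linalg.inv(K)@np.array([rc[1],rc[0],1.]); return E[:3,3],d
def at(p,rc,z):
    o,d=ray(p,rc); return o+d*(z-o[2])/d[2]
def proj(p,X):
    K=np.array(p['intrinsics']);E=np.array(p['extrinsics'])
    c=E[:3,:3].T@(np.array(X)-E[:3,3]); u=K@c; return u[1]/u[2],u[0]/u[2]
E
python3 - <<'E'
from h import *
np.set_printoptions(precision=4,suppress=True)
print(ctrl.sense())
for c in ['scene','top','wrist']:
    p=snap(c,c+'0'); print(c,p['extrinsics'],p['intrinsics'])
    for t in ['lever_grip','fixed_grip','jaw_moving','jaw_fixed','bracket','flux_jar','fire_brick']:
        r=look_for(p,t); print(t,[(np.round(x['pixel']),round(x['confidence'],2)) for x in r[:2]])
E
```

```text
pics
{'clock': 0.0, 'joint_pos': array([66.2461,  2.7926,  5.5907, 92.9322, -0.0025, 82.6748]), 'dq': array([ 0.003 , -0.0574,  0.0338,  0.0073, -0.0131,  0.0203]), 'tau': array([ -0.0006, -33.8778,  32.0017,   0.0201,  -0.0001,   0.    ]), 'tool_pos': array([0.1483, 0.503 , 0.2301]), 'orientation': array([-89.9854,   0.1333,  73.5714]), 'contact_force': array([0.5524, 0.4352, 0.1073]), 'moment': array([ 0.0095, -0.0269, -0.0341]), 'finger_gap': 0.08561632367910357}
scene [[-0.3236  0.7296 -0.6024  1.048 ]
 [ 0.9462  0.2491 -0.2065  0.0789]
 [-0.0006 -0.6369 -0.771   0.7482]
 [ 0.      0.      0.      1.    ]] [[367.0678   0.     254.8188]
 [  0.     367.0678 189.9434]
 [  0.       0.       1.    ]]
lever_grip [(array([181., 332.]), 0.49)]
fixed_grip [(array([234., 330.]), 0.58)]
jaw_moving [(array([218., 329.]), 0.46), (array([179., 332.]), 0.37)]
jaw_fixed [(array([224., 322.]), 0.64)]
bracket [(array([174., 216.]), 0.94)]
flux_jar [(array([167., 147.]), 0.55)]
fire_brick [(array([227., 192.]), 0.63)]
top [[ 0.016  -0.9884  0.151   0.4185]
 [-0.9999 -0.0159  0.0023 -0.1253]
 [ 0.0001 -0.151  -0.9885  0.7924]
 [ 0.      0.      0.      1.    ]] [[350.6795   0.     249.8532]
 [  0.     350.6795 188.7218]
 [  0.       0.       1.    ]]
lever_grip [(array([240., 160.]), 0.69), (array([192., 158.]), 0.27)]
fixed_grip [(array([194., 156.]), 0.81)]
jaw_moving [(array([186., 149.]), 0.7)]
jaw_fixed [(array([183., 160.]), 0.48)]
bracket [(array([224., 291.]), 0.57)]
flux_jar [(array([208., 378.]), 0.78)]
fire_brick [(array([148., 298.]), 0.97)]
wrist [[ 0.2828  0.9083  0.3084  0.0689]
 [ 0.9592 -0.2681 -0.0901  0.5269]
 [ 0.0009  0.3213 -0.947   0.3739]
 [ 0.      0.      0.      1.    ]] [[328.8586   0.     252.837 ]
 [  0.     328.8586 194.3632]
 [  0.       0.       1.    ]]
lever_grip []
fixed_grip []
jaw_moving []
jaw_fixed []
bracket []
flux_jar []
fire_brick []
```

View pics/scene0.png

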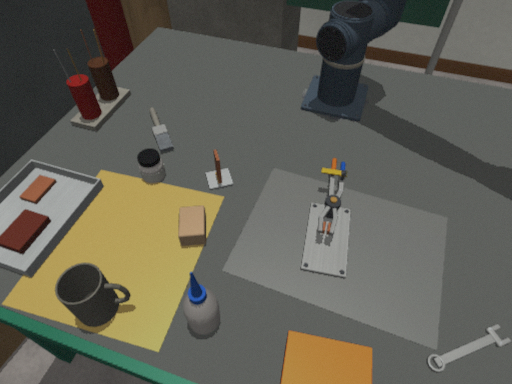

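View pics/top0.png

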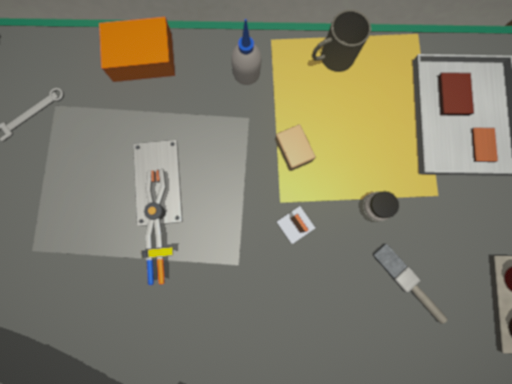

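View pics/wrist0.png

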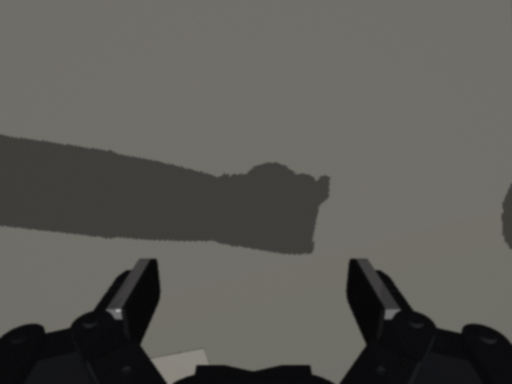

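Run:
```python
import cv2
a=cv2.imread('pics/top0.png'); cv2.imwrite('pics/topc.png',cv2.resize(a[130:290,110:210],None,fx=5,fy=5,interpolation=cv2.INTER_CUBIC)[:, :][:800,:])
b=cv2.resize(a[130:290,100:210],None,fx=3.7,fy=3.7,interpolation=cv2.INTER_CUBIC)
c=cv2.resize(a[195:255,265:335],None,fx=5,fy=5,interpolation=cv2.INTER_CUBIC)
import numpy as np
o=np.zeros((592,407+350,3),np.uint8);o[:b.shape[0],:407]=b;o[:300,407:757]=c
cv2.imwrite('pics/crop0.png',o)
a=cv2.imread('pics/scene0.png')
cv2.imwrite('pics/crop1.png',cv2.resize(a[140:280,200:400],None,fx=4,fy=4,interpolation=cv2.INTER_CUBIC))
```

```text
(no output)
```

View pics/crop0.png

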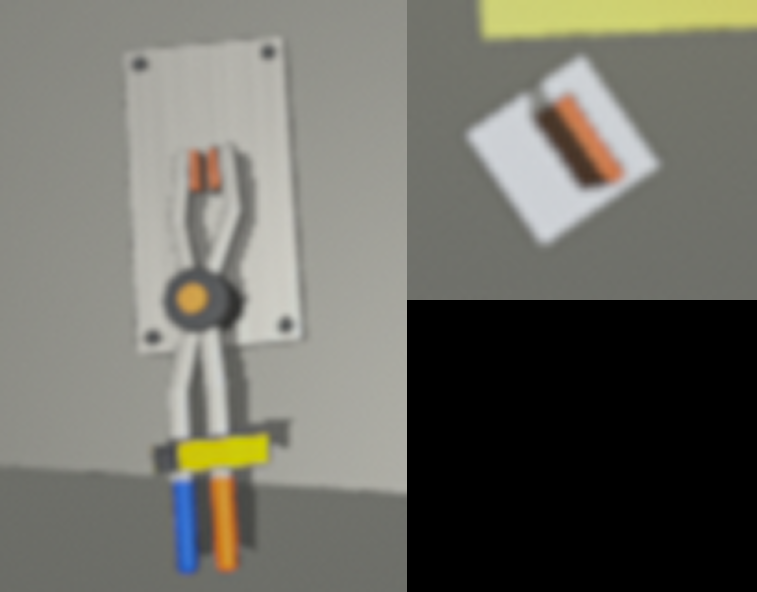

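View pics/crop1.png

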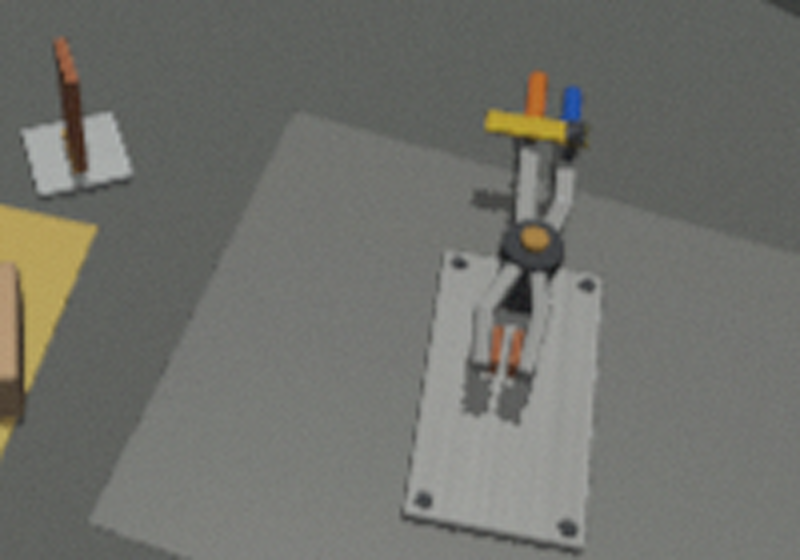

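```bash
cat > m1.py <<'E'
from h import *
np.set_printoptions(precision=4,suppress=True)
p=read_camera('top'); f=p['frame']
def rc(u,v,s=3.7,c0=100,r0=130): return ((v+.5)/s-.5+r0,(u+.5)/s-.5+c0)
C=[at(p,rc(*q),.010) for q in [(123,53),(283,38),(303,338),(140,352)]]
C=np.array(C);print('plate',C); print([np.linalg.norm(C[i]-C[(i+1)%4]) for i in range(4)])
ax=(C[0]+C[1]-C[2]-C[3]);print('axis yaw',np.degrees(np.arctan2(ax[1],ax[0])))
print('pivot',at(p,rc(192,297),.066), 'edge circle', at(p,rc(196,299),.06))
hsv=cv2.cvtColor(f,cv2.COLOR_RGB2HSV)
for n,lo,hi,z in [('orange',(5,150,120),(18,255,255),.055),('blue',(105,150,80),(125,255,255),.046),('yellow',(25,200,120),(35,255,255),.071)]:
    m=cv2.inRange(hsv,lo,hi); m[:165]=0;m[:,:140]=0;m[:,185:]=0
    if n=='orange': m[:245]=0
    if n=='yellow': m[:240]=0
    cnt=max(cv2.findContours(m,0,2)[0],key=cv2.contourArea)
    b=cv2.boxPoints(cv2.minAreaRect(cnt)); W=np.array([at(p,(q[1],q[0]),z) for q in b])
    print(n,W,'cen',W.mean(0),[np.linalg.norm(W[i]-W[i+1]) for i in (0,1)])
F=[at(p,rc(*q,5,265,195),.008) for q in [(466-407,135),(583-407,55),(660-407,163),(543-407,247)]]
F=np.array(F);print('foot',F,'c',F.mean(0),[np.linalg.norm(F[i]-F[(i+1)%4]) for i in range(4)])
print([np.degrees(np.arctan2(*(F[(i+1)%4]-F[i])[1::-1])) for i in range(4)])
T=np.array([at(p,rc(u-407,v,5,265,195),.095) for u,v in [(557,97),(573,92),(623,178),(608,187)]]);print('tab top',T,T.mean(0))
for t in ['flux_jar','fire_brick','jaw_moving','jaw_fixed','lever_grip','fixed_grip','bracket','bracket_mid']:
    r=outline_of(p,t)
    print(t,[(x['confidence'],x['pixel'],x['mask'].sum()) for x in r[:1]])
E
python3 m1.py
```

```text
plate [[0.6378 0.1474 0.01  ]
 [0.6491 0.0484 0.01  ]
 [0.4629 0.0274 0.01  ]
 [0.4529 0.1249 0.01  ]]
[np.float64(0.0996889578136003), np.float64(0.18736690015800217), np.float64(0.09799361214821922), np.float64(0.18627206113204328)]
axis yaw 6.676442196520752
pivot [0.4816 0.0798 0.066 ] edge circle [0.481  0.0792 0.06  ]
orange [[0.3793 0.0656 0.055 ]
 [0.3795 0.0532 0.055 ]
 [0.3334 0.0507 0.055 ]
 [0.3332 0.063  0.055 ]] cen [0.3563 0.0581 0.055 ] [np.float64(0.012377272828467444), np.float64(0.04613720190444455)]
blue [[0.3764 0.0887 0.046 ]
 [0.3766 0.0782 0.046 ]
 [0.33   0.0755 0.046 ]
 [0.3298 0.0859 0.046 ]] cen [0.3532 0.0821 0.046 ] [np.float64(0.010435801185596798), np.float64(0.04666969036584477)]
yellow [[0.3994 0.0798 0.071 ]
 [0.4048 0.0345 0.071 ]
 [0.3932 0.0326 0.071 ]
 [0.3878 0.0778 0.071 ]] cen [0.3963 0.0562 0.071 ] [np.float64(0.045657281292132805), np.float64(0.011750173213451731)]
foot [[ 0.465  -0.1838  0.008 ]
 [ 0.5017 -0.2362  0.008 ]
 [ 0.454  -0.2702  0.008 ]
 [ 0.4162 -0.2181  0.008 ]] c [ 0.4592 -0.2271  0.008 ] [np.float64(0.06395732391996464), np.float64(0.05860485470480642), np.float64(0.06438640306390155), np.float64(0.05963249604672081)]
[np.float64(-54.99726285408052), np.float64(-144.53462130439672), np.float64(125.91892703928258), np.float64(35.053044524387225)]
tab top [[ 0.4755 -0.2135  0.095 ]
 [ 0.4776 -0.2199  0.095 ]
 [ 0.4439 -0.2395  0.095 ]
 [ 0.4403 -0.2335  0.095 ]] [ 0.4593 -0.2266  0.095 ]
flux_jar [(0.65, [208.9, 376.9], np.int64(964))]
fire_brick [(0.82, [148.3, 295.2], np.int64(1201))]
jaw_moving [(0.72, [183.8, 148.3], np.int64(178))]
jaw_fixed [(0.62, [185.0, 159.1], np.int64(250))]
lever_grip [(0.88, [246.2, 156.4], np.int64(337))]
fixed_grip [(0.84, [195.0, 155.2], np.int64(4491))]
bracket [(0.61, [222.8, 293.1], np.int64(784))]
bracket_mid [(0.85, [221.5, 294.0], np.int64(719))]
```

Call:
{"op": "send_rows", "data": {"motion": "0 6.7 0 0 0 0 1;0 6.7 0 0 0 0 1;0 6.7 0 0 0 0 1;0 6.7 0 0 0 0 1;0 6.7 0 0 0 0 1;0 6.7 0 0 0 0 1;0 6.7 0 0 0 0 1;0 6.7 0 0 0 0 1;0 6.7 0 0 0 0 1;0 6.7 0 0 0 0 1", "squeeze": 40}}

```text
clock: 2.48
tool_pos: [0.1485, 0.5036, 0.2313]
orientation: [-90.0, -0.0, 6.2]
contact_force: [-0.2, -0.3, 0.5]
finger_gap: 0.0002
```

Call:
{"op": "send_rows", "data": {"motion": "0 0 0 1.2 0.2 -3.8 1;0 0 0 1.2 0.2 -3.8 1;0 0 0 1.2 0.2 -3.8 1;0 0 0 1.2 0.2 -3.8 1;0 0 0 1.2 0.2 -3.8 1;0 0 0 1.2 0.2 -3.8 1;0 0 0 1.2 0.2 -3.8 1;0 0 0 1.2 0.2 -3.8 1;0 0 0 1.2 0.2 -3.8 1;0 0 0 1.2 0.2 -3.8 1"}}

```text
clock: 3.32
tool_pos: [0.3115, 0.1381, 0.2115]
orientation: [-90.0, -0.1, 6.6]
contact_force: [1.1, 0.3, -0.2]
finger_gap: -0.0001
```

Call:
{"op": "send_rows", "data": {"motion": "0 0 0 1.5 0 -2 1;0 0 0 1.5 0 -2 1;0 0 0 0 0 0 1;0 0 0 0 0 0 1"}}

```text
clock: 3.65
tool_pos: [0.3459, 0.1027, 0.2113]
orientation: [-90.0, 0.0, 6.4]
contact_force: [-0.5, 0.8, 0.0]
finger_gap: -0.0
```

Run:
```python
from h import *
p=snap('wrist','w1'); print(ctrl.sense())
cv2.imwrite('pics/w1b.png',cv2.resize(cv2.imread('pics/w1.png'),(768,576),interpolation=cv2.INTER_CUBIC))
```

```text
{'clock': 3.7, 'joint_pos': array([ 5.94077869e+00, -2.22016405e+01, -1.83158206e+01,  9.39255373e+01,
        2.87409273e-02,  8.94487510e+01]), 'dq': array([ 1.90144582, -0.54812853, -0.27585676,  0.22855045,  0.02247869,
       -0.00512561]), 'tau': array([-6.80243131e-01, -1.71367389e+01,  3.20206904e+01, -9.78740794e-02,
       -4.50778543e-02, -7.61459756e-03]), 'tool_pos': array([0.3453436 , 0.10335647, 0.21130802]), 'orientation': array([-8.99708783e+01,  3.94390503e-02,  6.49202774e+00]), 'contact_force': array([-0.20689518,  0.28933255, -0.24839521]), 'moment': array([ 0.01753027,  0.04743263, -0.04841384]), 'finger_gap': 7.75483882908308e-05}
```

View pics/w1b.png

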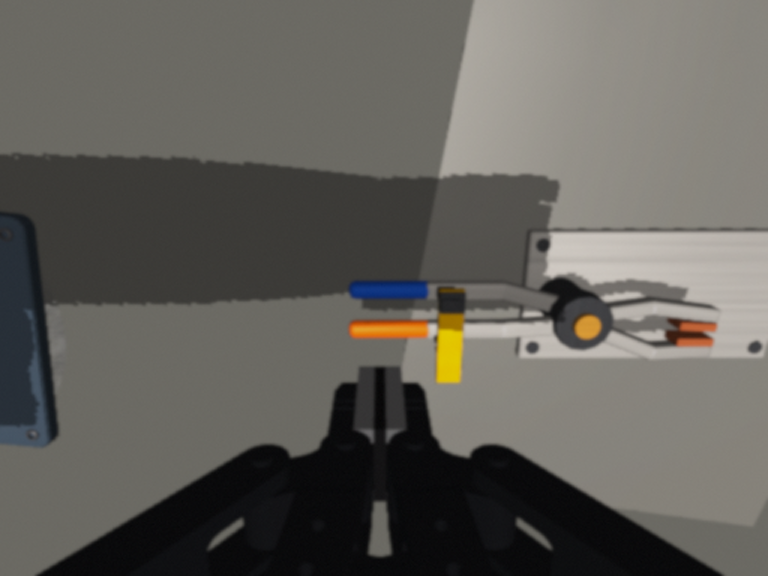

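```bash
cat > m2.py <<'E'
from h import *
np.set_printoptions(precision=4,suppress=True)
p=snap('wrist','w2'); f=p['frame']
hsv=cv2.cvtColor(f,cv2.COLOR_RGB2HSV)
for n,lo,hi,z in [('orange',(5,150,120),(20,255,255),.055),('blue',(105,130,50),(125,255,255),.046)]:
    m=cv2.inRange(hsv,lo,hi); m[:,300:]=0;m[:,:220]=0;m[:180]=0; m[240:]=0
    cnt=max(cv2.findContours(m,0,2)[0],key=cv2.contourArea)
    b=cv2.boxPoints(cv2.minAreaRect(cnt)); W=np.array([at(p,(q[1],q[0]),z) for q in b])
    print(n,b,W,'cen',W.mean(0),[np.linalg.norm(W[i]-W[i+1]) for i in (0,1)])
q=lambda u,v:((v+.5)/1.5-.5,(u+.5)/1.5-.5)
print('pivot',at(p,q(588,327),.066))
A,B=at(p,q(528,231),.01),at(p,q(519,356),.01);print('plate near edge',A,B,(A+B)/2,np.linalg.norm(A-B),np.degrees(np.arctan2(*(A-B)[:2]))) 
print('jaw face fixed', at(p,q(668,323),.059),at(p,q(716,330),.059),'moving',at(p,q(668,338),.059),at(p,q(712,344),.059))
print(ctrl.sense()['tool_pos'])
E
python3 m2.py
```

```text
orange [[233. 214.]
 [285. 214.]
 [285. 225.]
 [233. 225.]] [[0.3301 0.0627 0.055 ]
 [0.3807 0.0685 0.055 ]
 [0.3824 0.0569 0.055 ]
 [0.3312 0.051  0.055 ]] cen [0.3561 0.0598 0.055 ] [np.float64(0.050910311871585255), np.float64(0.01174143291173326)]
blue [[233. 188.]
 [285. 188.]
 [285. 199.]
 [233. 199.]] [[0.3274 0.0864 0.046 ]
 [0.3781 0.0922 0.046 ]
 [0.3798 0.0808 0.046 ]
 [0.3285 0.075  0.046 ]] cen [0.3534 0.0836 0.046 ] [np.float64(0.051052613570146094), np.float64(0.011458497618428137)]
pivot [0.4801 0.0803 0.066 ]
plate near edge [0.448  0.1269 0.01  ] [0.4614 0.0303 0.01  ] [0.4547 0.0786 0.01  ] 0.0975148427888958 -7.941381260794015
jaw face fixed [0.5342 0.0864 0.059 ] [0.5666 0.0851 0.059 ] moving [0.5374 0.0761 0.059 ] [0.5672 0.0752 0.059 ]
[0.3451 0.1038 0.2114]
```

Call:
{"op": "send_rows", "data": {"motion": "0 0 0 0.2 0 -2.4 1;0 0 0 0 0 -2.3 1;0 0 0 0 3.5 0 1;0 0 0 0 3.5 0 1;0 0 0 0 3.5 0 1;0 0 0 0 3 0 1;0 0 0 0 0 0 1;0 0 0 0 0 0 1"}}

```text
clock: 4.42
tool_pos: [0.3505, 0.058, 0.0749]
orientation: [-89.9, 0.3, 6.7]
contact_force: [0.0, 0.0, 0.8]
finger_gap: 0.0001
```

Run:
```python
from h import *
p=snap('wrist','w3'); snap('scene','s3');print(ctrl.sense()['contact_force'])
a=cv2.imread('pics/w3.png');b=cv2.imread('pics/s3.png')
cv2.imwrite('pics/w3b.png',np.hstack([cv2.resize(a[150:,150:450],(400,312)),cv2.resize(b[120:280,240:400],(400,312+0))]))
```

```text
[-0.14973079  0.14219273  0.09753238]
```

View pics/w3b.png

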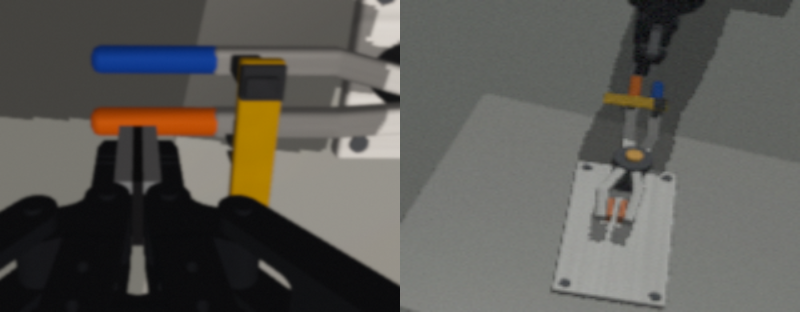

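Call:
{"op": "send_rows", "data": {"motion": "0 0 0 -0.8 0.5 0 1;0 0 0 0 0.5 0 1;0 0 0 0 0.5 0 1;0 0 0 0 0.4 0 1;0 0 0 0 0.4 0 1;0 0 0 0 0.4 0 1;0 0 0 0 0.3 0 1;0 0 0 0 0 0 1"}}

```text
clock: 5.18
tool_pos: [0.3461, 0.0553, 0.0471]
orientation: [-90.1, -0.1, 6.5]
contact_force: [-0.1, -2.0, 6.5]
finger_gap: 0.0002
```

Call:
{"op": "send_rows", "data": {"motion": "0 0 0 0 0.3 0 1;0 0 0 0 0 0 1;0 0 0 0 0.05 -0.4 1;0 0 0 0 0 -0.4 1;0 0 0 0 0 -0.4 1;0 0 0 0 0 -0.4 1;0 0 0 0 0 -0.4 1;0 0 0 0 0 -0.4 1;0 0 0 0 0 0 1"}}

```text
clock: 5.93
tool_pos: [0.3516, 0.0312, 0.0455]
orientation: [-90.1, -0.5, 6.5]
contact_force: [1.9, -0.4, 7.7]
finger_gap: 0.0
```

Run:
```python
from h import *
p=snap('wrist','w4'); print(ctrl.sense()['contact_force'],ctrl.sense()['tool_pos'])
```

```text
[ 1.66214194 -0.0459873   7.41891932] [0.3515292  0.03141136 0.04545016]
```

View pics/w4.png

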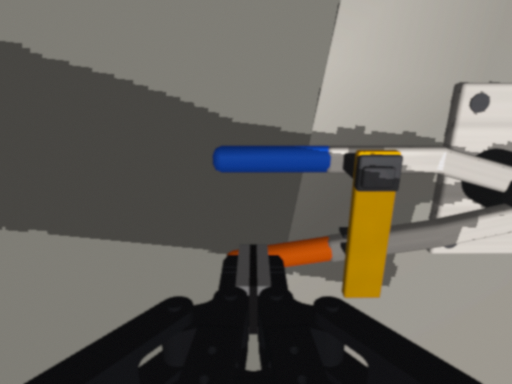

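Call:
{"op": "send_rows", "data": {"motion": "0 0 0 0 -0.8 -0.2 1;0 0 0 0 -1.5 0 1;0 0 0 0 -3 0 1;0 0 0 0 -3.5 0 1;0 0 0 0 -3.5 0 1;0 0 0 0 -3.5 0 1;0 0 0 0 0 0 0;0 0 0 0 0 0 -1"}}

```text
clock: 6.65
tool_pos: [0.3493, 0.03, 0.2031]
orientation: [-90.1, -0.2, 6.6]
contact_force: [0.6, 0.3, 0.1]
finger_gap: 0.0234
```

Run:
```python
from h import *
p=snap('wrist','w5'); print(ctrl.sense()['contact_force'],ctrl.sense()['tool_pos'])
p=snap('top','t5'); a=cv2.imread('pics/t5.png')
b=cv2.resize(a[130:290,100:210],None,fx=3.7,fy=3.7,interpolation=cv2.INTER_CUBIC)
cv2.imwrite('pics/t5b.png',b)
```

```text
[-0.54008078  1.01807468 -0.37590335] [0.3482446  0.03018157 0.20117885]
```

View pics/w5.png

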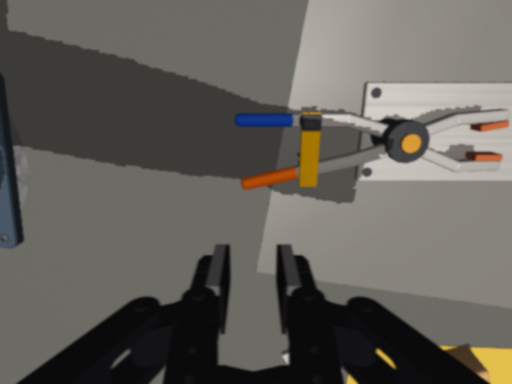

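View pics/t5b.png

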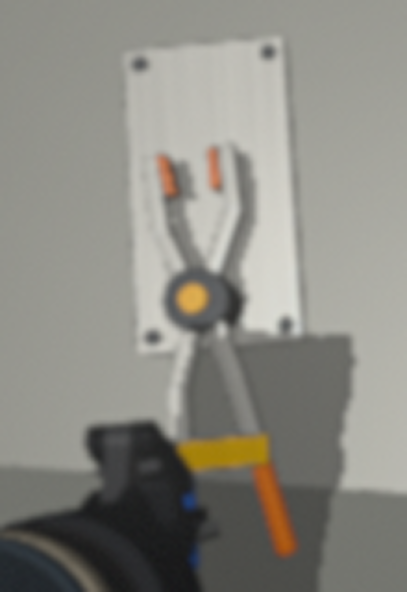

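```bash
cat > m3.py <<'E'
from h import *
np.set_printoptions(precision=4,suppress=True)
p=read_camera('top')
def rc(u,v,s=3.7,c0=100,r0=130): return ((v+.5)/s-.5+r0,(u+.5)/s-.5+c0)
a,b=at(p,rc(172,173),.059),at(p,rc(208.5,171),.059)
print(a,b,(a+b)/2,np.linalg.norm(a-b))
print('fixed pad ends',at(p,rc(208,148),.059),at(p,rc(211,188),.059),'moving ends',at(p,rc(165,155),.059),at(p,rc(178,192),.059))
piv=np.array([.4803,.0797])
for th in (5.5,6.5,7.5):
    t=np.radians(th); print(th,'nest pred',piv+.078*np.array([np.cos(t),np.sin(t)]))
# wrist
p=read_camera('wrist'); f=p['frame']
print('wrist fixed pad ends',at(p,(154,468),.059),at(p,(153,501),.059),'moving',at(p,(131,473),.059),at(p,(129,508),.059))
print('piv',at(p,(143,411),.066))
print(at(p,(82,366),.01),at(p,(180,360),.01))
hsv=cv2.cvtColor(f,cv2.COLOR_RGB2HSV)
for n,lo,hi,z in [('orange',(5,150,120),(20,255,255),.055),('blue',(105,130,50),(125,255,255),.046)]:
    m=cv2.inRange(hsv,lo,hi); m[:,300:]=0;m[:,:220]=0; m[240:]=0
    cnt=max(cv2.findContours(m,0,2)[0],key=cv2.contourArea)
    b=cv2.boxPoints(cv2.minAreaRect(cnt)); W=np.array([at(p,(q[1],q[0]),z) for q in b])
    print(n,W,'cen',W.mean(0),[np.linalg.norm(W[i]-W[i+1]) for i in (0,1)])
E
python3 m3.py
```

```text
[0.5534 0.0975 0.059 ] [0.5549 0.0765 0.059 ] [0.5542 0.087  0.059 ] 0.02096577548386918
fixed pad ends [0.5684 0.0776 0.059 ] [0.545  0.0745 0.059 ] moving ends [0.5639 0.1021 0.059 ] [0.5424 0.0933 0.059 ]
5.5 nest pred [0.5579 0.0872]
6.5 nest pred [0.5578 0.0885]
7.5 nest pred [0.5576 0.0899]
wrist fixed pad ends [0.5297 0.0758 0.059 ] [0.5578 0.0799 0.059 ] moving [0.5275 0.0955 0.059 ] [0.5564 0.1006 0.059 ]
piv [0.4744 0.0803 0.066 ]
[0.444  0.1258 0.01  ] [0.4595 0.0297 0.01  ]
orange [[0.3385 0.0279 0.055 ]
 [0.3858 0.0448 0.055 ]
 [0.3897 0.0346 0.055 ]
 [0.3419 0.0174 0.055 ]] cen [0.364  0.0312 0.055 ] [np.float64(0.05020333623412402), np.float64(0.010919019243772103)]
blue [[0.3279 0.0847 0.046 ]
 [0.3776 0.0904 0.046 ]
 [0.3792 0.0802 0.046 ]
 [0.3289 0.0743 0.046 ]] cen [0.3534 0.0824 0.046 ] [np.float64(0.05003612381336353), np.float64(0.010406664507662132)]
```

Run:
```python
import cv2
a=cv2.imread('pics/w5.png'); cv2.imwrite('pics/w5c.png',cv2.resize(a[70:200,352:512],None,fx=4.5,fy=4.5,interpolation=cv2.INTER_CUBIC))
```

```text
(no output)
```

View pics/w5c.png

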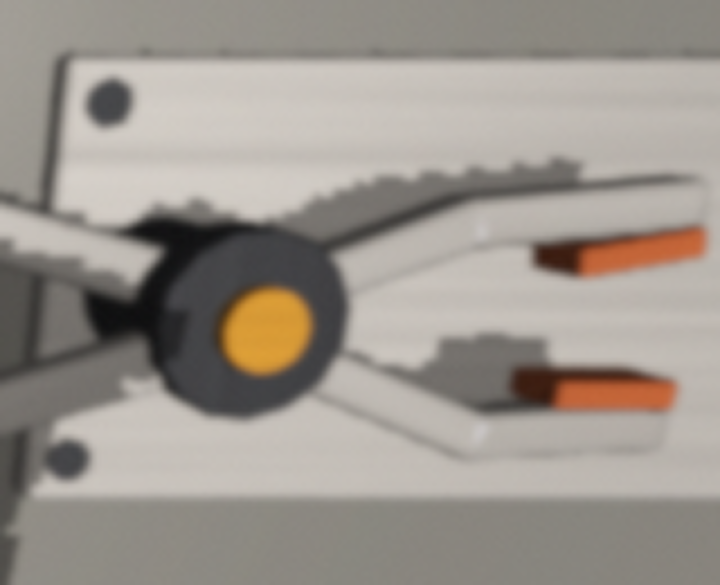

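Call:
{"op": "send_rows", "data": {"motion": "0 -7 0 0 0 0 -1;0 -7 0 0 0 0 -1;0 -7 0 0 0 0 -1;0 -7 0 0 0 0 -1;0 -7 0 0 0 0 -1;0 -7 0 0 0 0 -1;0 -7 0 0 0 0 -1;0 -7 0 0 0 0 -1;0 -7 0 0 0 0 -1;0 -7 0 0 0 0 -1"}}

```text
clock: 7.68
tool_pos: [0.3468, 0.0304, 0.1989]
orientation: [-89.8, 0.0, 76.9]
contact_force: [-0.3, 0.1, -0.6]
finger_gap: 0.0853
```

Call:
{"op": "send_rows", "data": {"motion": "0 -7 0 0 0 0 -1;0 -7 0 0 0 0 -1;0 -7 0 0 0 0 -1;0 -7 0 0 0 0 -1;0 -7 0 0 0 0 -1;0 -7 0 0 0 0 -1;0 -6.6 0 0 0 0 -1;0 0 0 0 0 0 -1"}}

```text
clock: 8.35
tool_pos: [0.3469, 0.0304, 0.1991]
orientation: [-89.8, -0.1, 125.3]
contact_force: [0.4, 0.1, -0.9]
finger_gap: 0.0855
```

Call:
{"op": "send_rows", "data": {"motion": "0 0 0 -3.4 0 0.7 -1;0 0 0 -3.4 0 0.7 -1;0 0 0 -3.4 0 0.7 -1;0 0 0 -3.4 0 0.7 -1;0 0 0 -3.4 0 0.7 -1;0 0 0 -3.4 0 0.7 -1;0 0 0 -3.4 0 0.7 -1;0 0 0 -3.4 0 0.7 -1;0 0 0 0 0 0 -1;0 0 0 0 0 0 -1"}}

```text
clock: 9.18
tool_pos: [0.4581, -0.2252, 0.1985]
orientation: [-89.9, -0.2, 124.9]
contact_force: [-0.5, 0.2, 0.9]
finger_gap: 0.0854
```

Run:
```python
from h import *
p=snap('wrist','w6'); print(ctrl.sense()['orientation'],ctrl.sense()['tool_pos'])
a=cv2.imread('pics/w6.png'); cv2.imwrite('pics/w6b.png',cv2.resize(a,(768,576),interpolation=cv2.INTER_CUBIC))
```

```text
[-89.93256223  -0.22018008 124.98843845] [ 0.45797373 -0.22415717  0.19912788]
```

View pics/w6b.png

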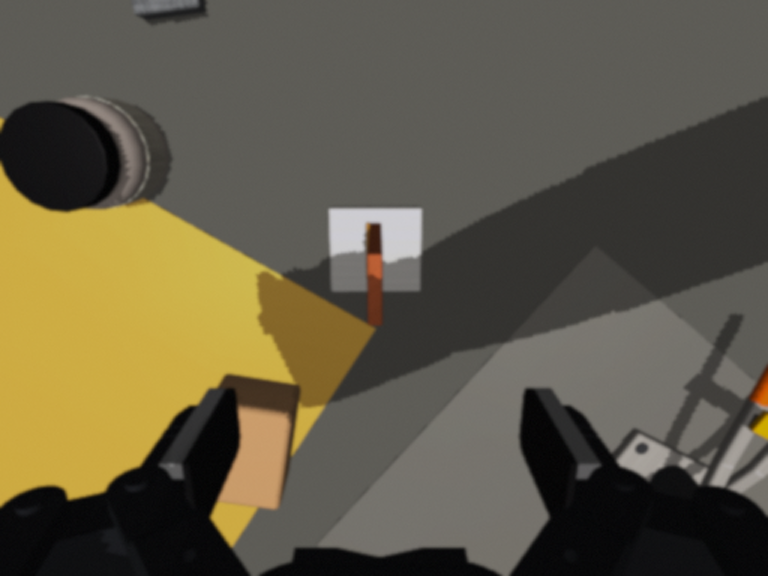

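Run:
```python
from h import *
np.set_printoptions(precision=4,suppress=True)
p=read_camera('wrist'); s=ctrl.sense()
q=lambda u,v:((v+.5)/1.5-.5,(u+.5)/1.5-.5)
F=np.array([at(p,q(*c),.008) for c in [(329,209),(421,209),(422,292),(331,292)]])
print(F,F.mean(0),[np.linalg.norm(F[i]-F[(i+1)%4]) for i in range(4)])
d=F[1]-F[0]+F[2]-F[3]; print(np.degrees(np.arctan2(d[1],d[0])))
T=np.array([at(p,q(*c),.095) for c in [(368,254),(382,254),(382,326),(369,326)]]); print(T,T.mean(0))
R=Ro.from_euler('xyz',s['orientation'],degrees=True).as_matrix()
for c in (F.mean(0),T.mean(0),np.array([.4592,-.2269,0])): print(R.T@(c-s['tool_pos'])*100)
print(s['tool_pos'])
```

```text
[[ 0.4532 -0.2679  0.008 ]
 [ 0.4176 -0.2169  0.008 ]
 [ 0.4648 -0.181   0.008 ]
 [ 0.5021 -0.2344  0.008 ]] [ 0.4594 -0.2251  0.008 ] [np.float64(0.062180796848816625), np.float64(0.05930553525582086), np.float64(0.0650099215570473), np.float64(0.059213703605971404)]
124.93371636166917
[[ 0.4447 -0.2399  0.095 ]
 [ 0.4406 -0.2339  0.095 ]
 [ 0.4734 -0.2109  0.095 ]
 [ 0.4774 -0.2167  0.095 ]] [ 0.459  -0.2253  0.095 ]
[-0.2601 19.1757 -0.0424]
[-0.2364 10.4758  0.013 ]
[-0.3996 19.9754  0.0828]
[ 0.458  -0.2235  0.1998]
```

Call:
{"op": "send_rows", "data": {"motion": "0 0 0 -0.25 0 0 -1;0 0 0 0 3.5 0 -1;0 0 0 0 3.5 0 -1;0 0 0 0 3.5 0 -1;0 0 0 0 2.1 0 -1;0 0 0 0 1 0 -1;0 0 0 0 0 0 -1;0 0 0 0 0 0 -1"}}

```text
clock: 9.95
tool_pos: [0.4605, -0.2259, 0.0656]
orientation: [-90.0, 0.0, 125.2]
contact_force: [-0.4, -0.5, 1.6]
finger_gap: 0.0857
```

Call:
{"op": "send_rows", "data": {"motion": "0 0 0 0 0 0 -0.3;0 0 0 0 0 0 0.2;0 0 0 0 0 0 0.6;0 0 0 0 0 0 1;0 0 0 0 0 0 1;0 0 0 0 0 0 1;0 0 0 0 0 0 1;0 0 0 0 0 0 1;0 0 0 0 0 0 1", "squeeze": 40}}

```text
clock: 10.7
tool_pos: [0.4606, -0.2267, 0.0652]
orientation: [-90.0, 0.1, 125.2]
contact_force: [0.2, -1.0, 1.4]
finger_gap: 0.0073
```

Run:
```python
from h import *
p=snap('scene','s7'); print(ctrl.sense())
a=cv2.imread('pics/s7.png'); cv2.imwrite('pics/s7b.png',cv2.resize(a[80:280,100:360],None,fx=3,fy=3,interpolation=cv2.INTER_CUBIC))
```

```text
{'clock': 10.75, 'joint_pos': array([-3.36875993e+01,  2.67668905e+00, -1.33942891e+01,  7.38754445e+01,
       -1.67292910e-03, -6.88494760e+01]), 'dq': array([-0.04896765,  0.03308887,  0.01788256, -0.02157702, -0.03872429,
       -0.05535243]), 'tau': array([ 6.17736904e-02, -3.19901311e+01,  3.00519419e+01,  1.39109753e-01,
        8.01940856e-03, -1.08518972e-02]), 'tool_pos': array([ 0.46062686, -0.22666549,  0.06519971]), 'orientation': array([-9.00177715e+01,  5.05717776e-02,  1.25161868e+02]), 'contact_force': array([ 0.21701407, -0.16129925,  1.79703553]), 'moment': array([-0.08431674, -0.0615846 , -0.06514402]), 'finger_gap': 0.00717114483225918}
```

View pics/s7b.png

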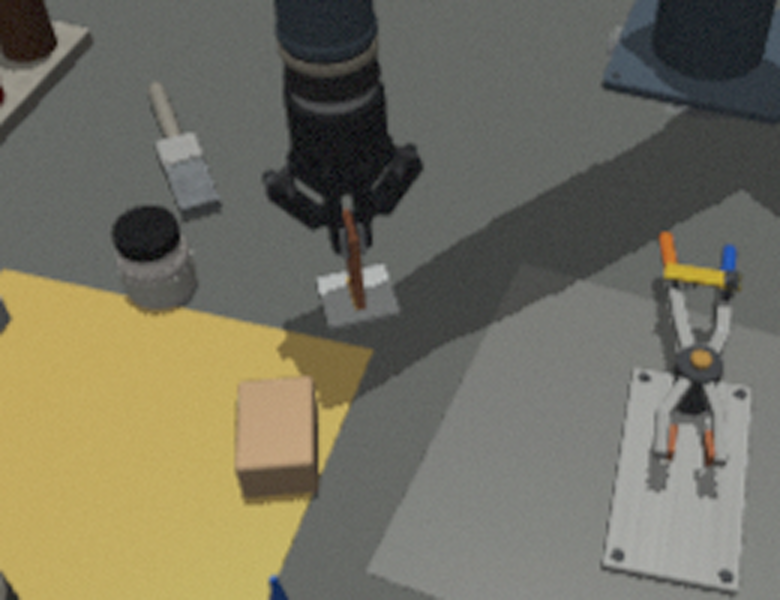

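Call:
{"op": "send_rows", "data": {"motion": "0 0 0 0 -0.5 0 1;0 0 0 0 -1.5 0 1;0 0 0 0 -2.5 0 1;0 0 0 0 -2.5 0 1;0 0 0 0 -1.5 0 1;0 0 0 0 -0.5 0 1;0 0 0 0 0 0 1", "squeeze": 60}}

```text
clock: 11.33
tool_pos: [0.4606, -0.2266, 0.1555]
orientation: [-90.0, 0.1, 125.2]
contact_force: [0.5, -0.2, -5.9]
finger_gap: 0.0069
```

Call:
{"op": "send_rows", "data": {"motion": "0 4.1 0 0 0 0 1;0 4.1 0 0 0 0 1;0 4.1 0 0 0 0 1;0 4.1 0 0 0 0 1;0 4.1 0 0 0 0 1;0 4.1 0 0 0 0 1;0 4 0 0 0 0 1"}}

```text
clock: 11.92
tool_pos: [0.4587, -0.2253, 0.1517]
orientation: [-89.8, -0.2, 96.4]
contact_force: [-0.4, -0.0, -4.0]
finger_gap: 0.0072
```

Call:
{"op": "send_rows", "data": {"motion": "0 0 0 1 0 -0.6 1;0 0 0 2 0 -1.2 1;0 0 0 2.5 0 -1.6 1;0 0 0 2.5 0 -1.6 1;0 0 0 2.5 0 -1.6 1;0 0 0 2.5 0 -1.6 1;0 0 0 2.5 0 -1.6 1;0 0 0 2.5 0 -1.6 1;0 0 0 2.5 0 -1.6 1;0 0 0 2.5 0 -1.5 1"}}

```text
clock: 12.75
tool_pos: [0.5773, 0.0212, 0.1525]
orientation: [-89.8, -0.1, 96.7]
contact_force: [0.3, 0.5, -4.8]
finger_gap: 0.0073
```

Call:
{"op": "send_rows", "data": {"motion": "0 0 0 2.5 0 -1.5 1;0 0 0 2 0 -1.2 1;0 0 0 2 0 -1 1;0 0 0 1 0 -0.4 1;0 0 0 0 0 0 1;0 0 0 0 0 0 1;0 0 0 0 0 0 1"}}

```text
clock: 13.33
tool_pos: [0.6093, 0.097, 0.1539]
orientation: [-89.9, 0.0, 96.6]
contact_force: [-0.6, -0.9, -3.9]
finger_gap: 0.0068
```

Run:
```python
from h import *
p=snap('scene','s8'); w=snap('wrist','w8'); print(ctrl.sense())
a=cv2.imread('pics/s8.png'); cv2.imwrite('pics/s8b.png',cv2.resize(a[80:280,200:460],None,fx=3,fy=3,interpolation=cv2.INTER_CUBIC))
```

```text
{'clock': 13.4333, 'joint_pos': array([ 2.79956673e+00,  1.64286260e+01,  1.23871953e+01,  8.60073288e+01,
       -2.97552017e-02, -3.69393249e+00]), 'dq': array([-0.24131004, -0.19656334,  0.35879925, -0.07788541,  0.18123875,
        0.13605453]), 'tau': array([ 3.53015810e-01, -4.53631604e+01,  3.41592872e+01,  2.15934834e-02,
        1.75874942e-02, -2.85493210e-03]), 'tool_pos': array([0.60970148, 0.09663076, 0.15457703]), 'orientation': array([-8.99494248e+01,  2.65519644e-02,  9.64935236e+01]), 'contact_force': array([ 0.13019857, -0.29400673, -3.44513569]), 'moment': array([-0.04973501, -0.02998612, -0.025029  ]), 'finger_gap': 0.0069375298582949095}
```

View pics/s8b.png

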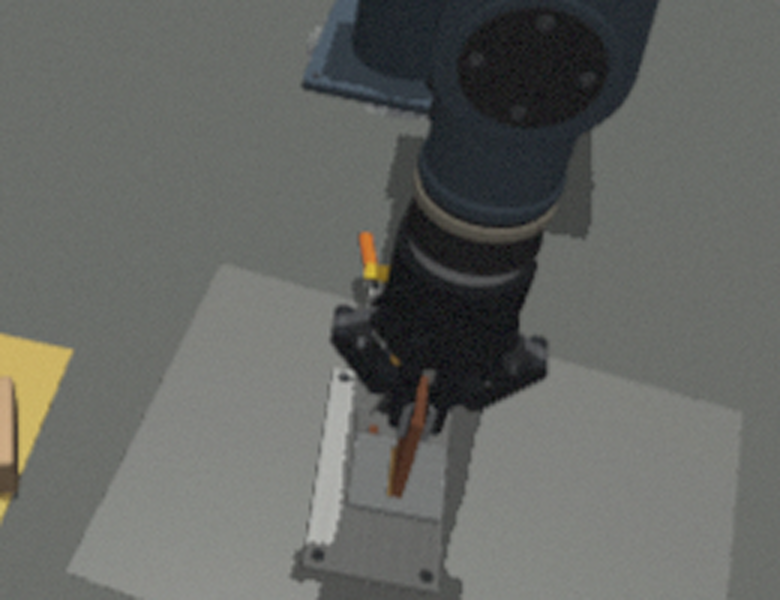

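View pics/w8.png

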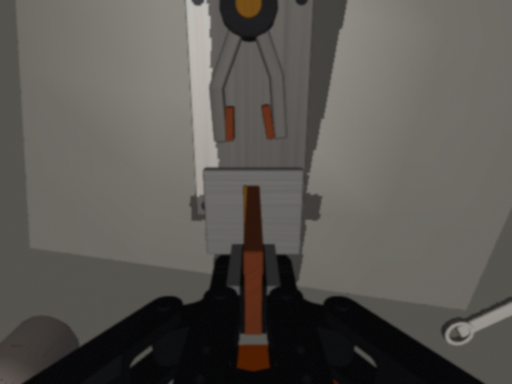

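Run:
```python
from h import *
np.set_printoptions(precision=4,suppress=True)
a=cv2.imread('pics/w8.png'); cv2.imwrite('pics/w8b.png',cv2.resize(a[0:260,180:330],None,fx=2.3*2,fy=2.3*2,interpolation=cv2.INTER_CUBIC)[:600])
p=read_camera('wrist'); s=ctrl.sense(); R=Ro.from_euler('xyz',s['orientation'],degrees=True).as_matrix()
def T(rc,z): return R.T@(at(p,rc,z)-s['tool_pos'])*100
for n,rc,z in [('fixface',(107,234),.059),('fixface2',(138,235),.059),('movface',(105,262),.059),('movface2',(137,267),.059),('pivot',(5,249),.066),('plateL',(60,190),.01),('plateR',(60,311),.01),('footL',(169,204),.099),('footR',(169,302),.099)]:
    print(n,T(rc,z),at(p,rc,z))
print(s['tool_pos'])
```

```text
fixface [-1.3121  9.5843  6.7097] [0.5446 0.076  0.059 ]
fixface2 [-1.2792  9.5835  4.5394] [0.5662 0.0788 0.059 ]
movface [0.6511 9.5837 6.8459] [0.5411 0.0953 0.059 ]
movface2 [1.0326 9.5828 4.6121] [0.5628 0.1017 0.059 ]
pivot [-0.2308  8.8864 12.8939] [0.482  0.0798 0.066 ]
plateL [-5.0788 14.4868 10.0663] [0.5155 0.0348 0.01  ]
plateR [ 4.7217 14.4837 10.069 ] [0.5044 0.1321 0.01  ]
footL [-3.0196  5.5835  3.2545] [0.5809 0.0629 0.099 ]
footR [3.0572 5.5816 3.256 ] [0.574  0.1233 0.099 ]
[0.6099 0.0966 0.1548]
```

View pics/w8b.png

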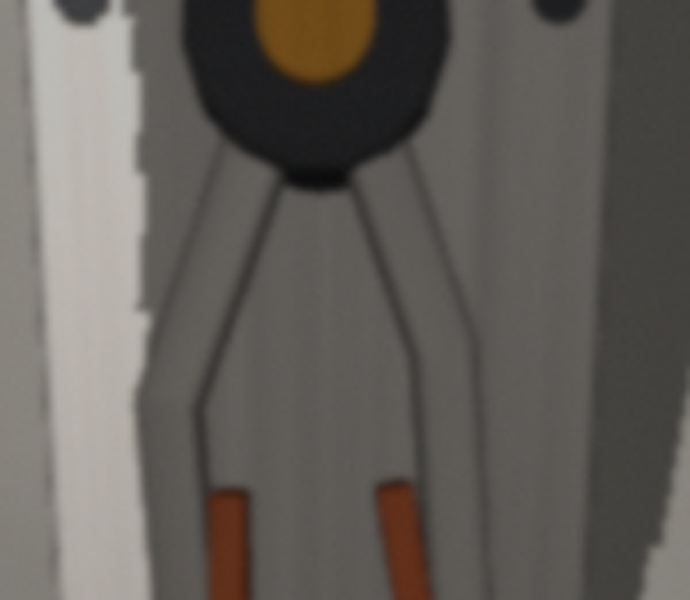

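Call:
{"op": "send_rows", "data": {"motion": "0 0 0 -0.22 1 0 1;0 0 0 0 2 0 1;0 0 0 0 2 0 1;0 0 0 0 1.5 0 1;0 0 0 0 0.8 0 1;0 0 0 0 0.3 0 1;0 0 0 0 0 0 1;0 0 0 0 0 0 1"}}

```text
clock: 14.15
tool_pos: [0.611, 0.0954, 0.0796]
orientation: [-90.1, 0.0, 96.5]
contact_force: [-0.5, 0.2, -5.0]
finger_gap: 0.007
```

Run:
```python
from h import *
np.set_printoptions(precision=4,suppress=True)
p=snap('wrist','w9'); s=ctrl.sense(); print(s['tool_pos'],s['orientation'],s['contact_force'])
```

```text
[0.6115 0.0956 0.0803] [-90.1488   0.0126  96.556 ] [ 0.6086  0.4399 -4.2767]
```

View pics/w9.png

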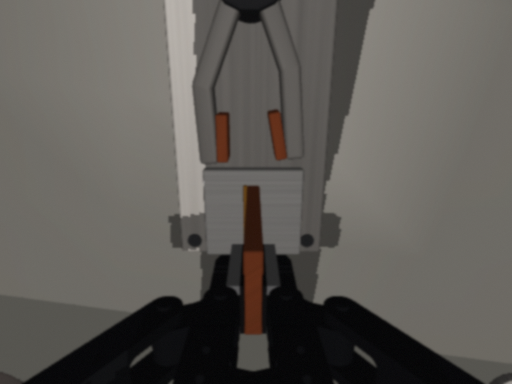

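Call:
{"op": "send_rows", "data": {"motion": "0 0 0 -0.1 0.2 0.3 1;0 0 0 0 0 0.6 1;0 0 0 0 0 0.8 1;0 0 0 0 0 0.8 1;0 0 0 0 0 0.8 1;0 0 0 0 0 0.8 1;0 0 0 0 0 0.7 1;0 0 0 0 0 0.4 1;0 0 0 0 0 0 1;0 0 0 0 0 0 1"}}

```text
clock: 15.03
tool_pos: [0.5589, 0.0888, 0.0769]
orientation: [-90.0, -0.0, 96.6]
contact_force: [0.1, -0.2, -4.9]
finger_gap: 0.0071
```

Run:
```python
from h import *
np.set_printoptions(precision=4,suppress=True)
p=snap('wrist','w10'); s=ctrl.sense(); print(s['tool_pos'],s['orientation'],s['contact_force'])
q=snap('scene','s10'); a=cv2.imread('pics/s10.png')
cv2.imwrite('pics/s10b.png',np.hstack([cv2.imread('pics/w10.png')[:,100:400],cv2.resize(a[150:278,260:420],None,fx=3,fy=3,interpolation=cv2.INTER_CUBIC)]))
```

```text
[0.5592 0.0887 0.077 ] [-90.0529   0.004   96.5674] [-0.0828  0.4793 -3.7982]
```

View pics/s10b.png

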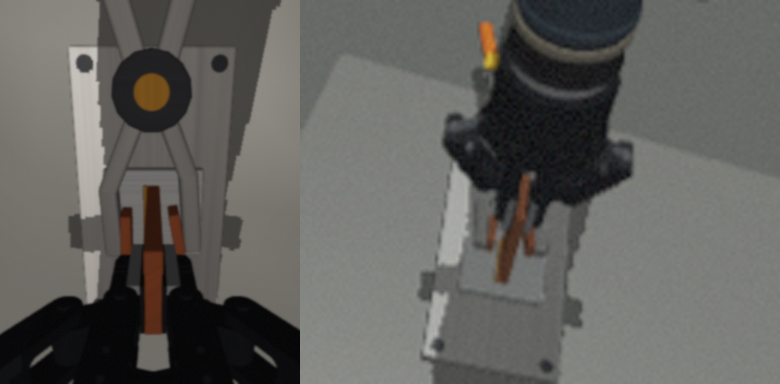

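Call:
{"op": "send_rows", "data": {"motion": "0 0 0 0 0.1 0 1;0 0 0 0 0.1 0 1;0 0 0 0 0 0 1;0 0 0 0 0 0 1"}}

```text
clock: 15.47
tool_pos: [0.5596, 0.0887, 0.0753]
orientation: [-90.1, 0.0, 96.6]
contact_force: [0.8, 0.1, -1.9]
finger_gap: 0.0069
```

Call:
{"op": "send_rows", "data": {"motion": "0 0 0 0 0.1 0 1;0 0 0 0 0 0 1;0 0 0 0 0 0 1"}}

```text
clock: 15.72
tool_pos: [0.5596, 0.0888, 0.0753]
orientation: [-90.1, 0.0, 96.6]
contact_force: [-1.7, -0.3, 5.9]
finger_gap: 0.007
```

Call:
{"op": "send_rows", "data": {"motion": "0 0 0 0 -0.05 0 0.7;0 0 0 0 0 0 0.4;0 0 0 0 0 0 0;0 0 0 0 0 0 -0.2;0 0 0 0 0 0 -0.2;0 0 0 0 0 0 -0.2;0 0 0 0 0 0 -0.2"}}

```text
clock: 16.3
tool_pos: [0.5588, 0.0887, 0.0741]
orientation: [-90.0, -0.0, 96.6]
contact_force: [0.2, 0.0, 0.2]
finger_gap: 0.0512
```

Run:
```python
from h import *
np.set_printoptions(precision=4,suppress=True)
p=snap('wrist','w11'); s=ctrl.sense(); print(s['tool_pos'],s['finger_gap'],s['contact_force'])
q=snap('scene','s11'); a=cv2.imread('pics/s11.png')
cv2.imwrite('pics/s11b.png',np.hstack([cv2.imread('pics/w11.png')[:,100:400],cv2.resize(a[150:278,260:420],None,fx=3,fy=3,interpolation=cv2.INTER_CUBIC)]))
```

```text
[0.5589 0.0887 0.0742] 0.051379261237233735 [ 0.6259 -0.3335  0.3237]
```

View pics/s11b.png

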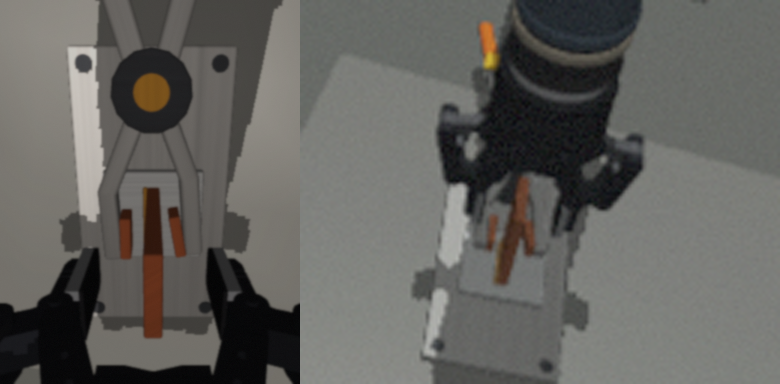

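Call:
{"op": "send_rows", "data": {"motion": "0 0 0 0 -0.5 0 -0.2;0 0 0 0 -1.5 0 -0.2;0 0 0 0 -2.5 0 -0.2;0 0 0 0 -3 0 -0.2;0 0 0 0 -3 0 -0.2;0 0 0 0 -2 0 -0.2;0 0 0 0 0 0 -1"}}

```text
clock: 16.98
tool_pos: [0.5619, 0.0889, 0.2063]
orientation: [-90.6, 0.0, 96.6]
contact_force: [0.7, 0.8, 0.0]
finger_gap: 0.0621
```

Call:
{"op": "send_rows", "data": {"motion": "0 0 0 0 0 2.5 -1;0 0 0 0 0 3.5 -1;0 0 0 -0.2 0 3.5 -1;0 0 0 -0.2 0 3.5 -1;0 0 0 -0.2 0 3.5 -1;0 0 0 -0.2 0 3 -1;0 0 0 0 0 1.5 -1;0 0 0 0 0 0 -1;0 0 0 0 0 0 -1"}}

```text
clock: 17.73
tool_pos: [0.3512, 0.0568, 0.1993]
orientation: [-90.1, 0.0, 96.6]
contact_force: [0.6, -0.0, 0.4]
finger_gap: 0.0851
```

Run:
```python
from h import *
np.set_printoptions(precision=4,suppress=True)
p=snap('wrist','w12'); s=ctrl.sense(); print(s['tool_pos'],s['finger_gap'],s['contact_force'],s['orientation'])
q=snap('scene','s12'); a=cv2.imread('pics/s12.png')
t=snap('top','t12'); b=cv2.imread('pics/t12.png')
cv2.imwrite('pics/s12b.png',np.hstack([cv2.resize(b[140:270,110:200],None,fx=3,fy=3,interpolation=cv2.INTER_CUBIC)[:384],cv2.resize(a[150:278,260:420],None,fx=3,fy=3,interpolation=cv2.INTER_CUBIC)]))
hsv=cv2.cvtColor(p['frame'],cv2.COLOR_RGB2HSV); R=Ro.from_euler('xyz',s['orientation'],degrees=True).as_matrix()
for n,lo,hi,z in [('orange',(5,150,100),(20,255,255),.055),('blue',(105,130,40),(125,255,255),.046)]:
    m=cv2.inRange(hsv,lo,hi); 
    cnt=max(cv2.findContours(m,0,2)[0],key=cv2.contourArea)
    bb=cv2.boxPoints(cv2.minAreaRect(cnt)); W=np.array([at(p,(q[1],q[0]),z) for q in bb])
    print(n,bb,W,'cen',W.mean(0),[np.linalg.norm(W[i]-W[i+1]) for i in (0,1)], R.T@(W.mean(0)-s['tool_pos'])*100, (W-s['tool_pos'])@R*100)
```

```text
[0.3518 0.0568 0.1993] 0.08587303313409653 [ 0.3211 -0.075  -0.0756] [-90.0829   0.0059  96.5627]
orange [[209.1765 162.7059]
 [222.1177 159.4706]
 [235.6471 213.5882]
 [222.7059 216.8235]] [[0.3405 0.0165 0.055 ]
 [0.3363 0.0277 0.055 ]
 [0.3865 0.0447 0.055 ]
 [0.3912 0.0329 0.055 ]] cen [0.3636 0.0304 0.055 ] [np.float64(0.011998138148226645), np.float64(0.05306806659974411)] [-2.7554 14.4323 -0.8565] [[-3.8786 14.4288  1.5993]
 [-2.7153 14.4283  1.8934]
 [-1.6006 14.4357 -3.295 ]
 [-2.827  14.4363 -3.6238]]
blue [[273. 154.]
 [285. 154.]
 [285. 207.]
 [273. 207.]] [[0.328  0.0727 0.046 ]
 [0.3268 0.0836 0.046 ]
 [0.378  0.0911 0.046 ]
 [0.3793 0.0797 0.046 ]] cen [0.353  0.0818 0.046 ] [np.float64(0.010945563159534029), np.float64(0.05178763762393529)] [ 2.4691 15.3311 -0.39  ] [[ 1.8555 15.3274  2.1981]
 [ 2.9501 15.3273  2.1979]
 [ 3.1131 15.3347 -2.9783]
 [ 1.9575 15.3348 -2.978 ]]
```

View pics/s12b.png

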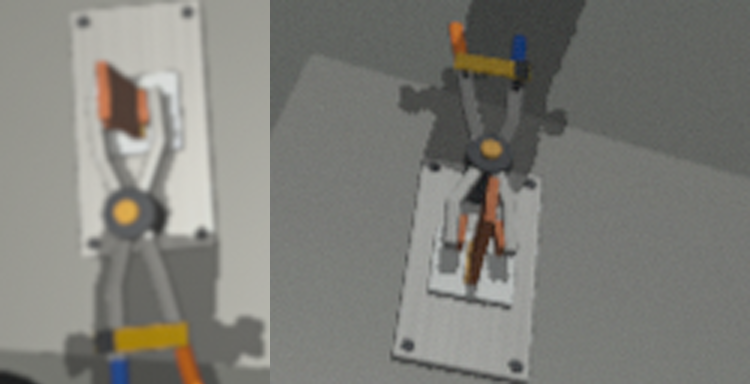

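View pics/w12.png

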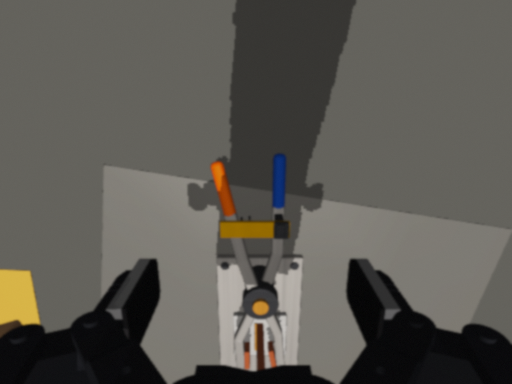

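Call:
{"op": "send_rows", "data": {"motion": "0 0 0 -0.2 3 0 -1;0 0 0 0 3.5 0 -1;0 0 0 0 3.5 0 -1;0 0 0 0 3 0 -1;0 0 0 0 2 0 -1;0 0 0 0 0 0 -1;0 0 0 0 0 0 -1"}}

```text
clock: 18.47
tool_pos: [0.3506, 0.0549, 0.0482]
orientation: [-89.8, -0.0, 96.6]
contact_force: [0.3, 0.4, 0.7]
finger_gap: 0.0854
```

Run:
```python
from h import *
np.set_printoptions(precision=4,suppress=True)
p=snap('wrist','w13'); s=ctrl.sense(); print(s['tool_pos'],s['finger_gap'],s['contact_force'],s['orientation'])
```

```text
[0.3521 0.0549 0.0499] 0.08500115454806599 [ 0.6092 -0.0992 -0.1494] [-89.9937  -0.0017  96.5782]
```

View pics/w13.png

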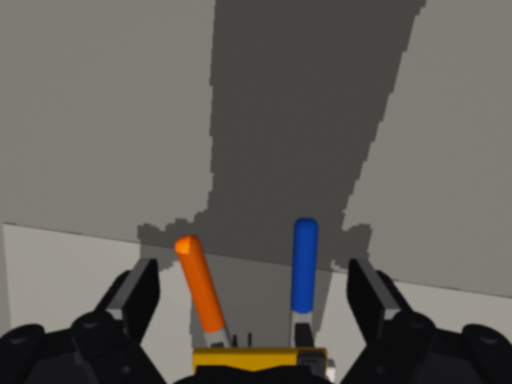

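Call:
{"op": "send_rows", "data": {"motion": "0 0 0 0 1.2 0 -1;0 0 0 0 1 0 -1;0 0 0 0 0.4 0 -1;0 0 0 0 0 0 -0.7;0 0 0 0 0 0 -0.7"}}

```text
clock: 18.93
tool_pos: [0.3517, 0.0545, 0.0238]
orientation: [-90.0, 0.0, 96.6]
contact_force: [0.1, -1.5, 0.6]
finger_gap: 0.0725
```

Run:
```python
from h import *
np.set_printoptions(precision=4,suppress=True)
p=snap('wrist','w14'); s=ctrl.sense(); print(s['tool_pos'],s['finger_gap'],s['contact_force'],s['orientation'])
a=cv2.imread('pics/w14.png');cv2.imwrite('pics/w14b.png',cv2.resize(a,(768,576),interpolation=cv2.INTER_CUBIC))
```

```text
[0.3519 0.0545 0.024 ] 0.07273787325569055 [-0.4576 -0.7051 -0.5771] [-90.0407   0.0489  96.5627]
```

View pics/w14b.png

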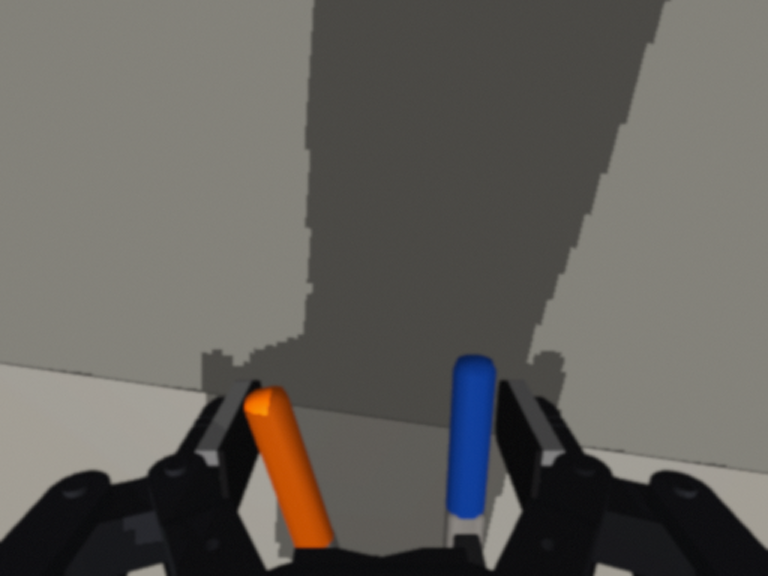

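Call:
{"op": "send_rows", "data": {"motion": "0 0 0 0.2 0 0 -0.6;0 0 0 0.2 0 0 -0.5;0 0 0 0.2 0 0 -0.4;0 0 0 0.2 0 0 -0.3;0 0 0 0.2 0 0 -0.2;0 0 0 0.2 0 0 -0.1;0 0 0 0 0 0 -0.1", "squeeze": 30}}

```text
clock: 19.57
tool_pos: [0.3494, 0.0655, 0.0233]
orientation: [-89.9, 0.2, 96.6]
contact_force: [-2.1, -5.9, 1.1]
finger_gap: 0.0471
```

Run:
```python
from h import *
np.set_printoptions(precision=4,suppress=True)
p=snap('wrist','w15'); s=ctrl.sense(); print(s['tool_pos'],s['finger_gap'],s['contact_force'],s['orientation'])
a=cv2.imread('pics/w15.png');cv2.imwrite('pics/w15b.png',cv2.resize(a,(768,576),interpolation=cv2.INTER_CUBIC))
```

```text
[0.3494 0.0655 0.0233] 0.04689663371030465 [-2.2994 -5.2251  0.1607] [-89.8946   0.2193  96.5568]
```

View pics/w15b.png

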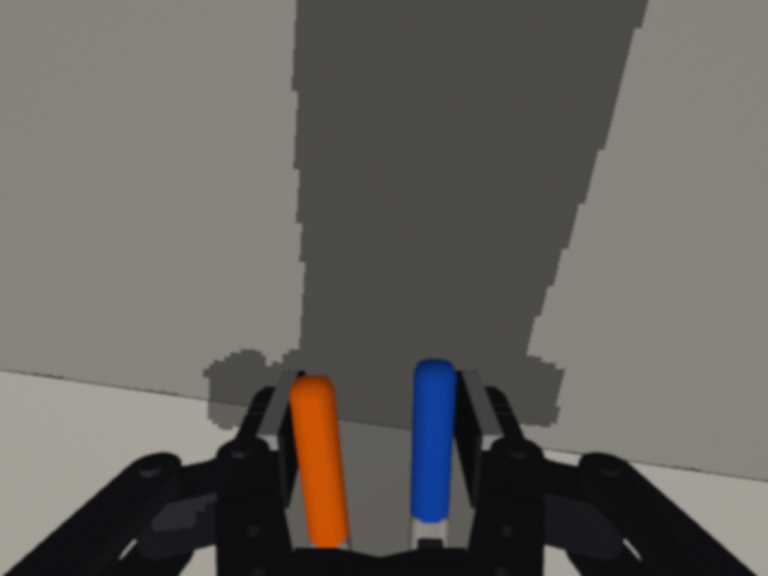

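Call:
{"op": "send_rows", "data": {"motion": "0 0 0 0.12 0 0 -0.04;0 0 0 0.12 0 0 0.02;0 0 0 0.12 0 0 0.08;0 0 0 0.12 0 0 0.14;0 0 0 0.1 0 0 0.2;0 0 0 0 0 0 0.22;0 0 0 0 0 0 0.22"}}

```text
clock: 20.2
tool_pos: [0.3478, 0.0702, 0.0232]
orientation: [-89.8, 0.4, 96.5]
contact_force: [-5.5, -8.5, 3.8]
finger_gap: 0.0333
```

Run:
```python
from h import *
np.set_printoptions(precision=4,suppress=True)
p=snap('wrist','w16'); s=ctrl.sense(); print(s['tool_pos'],s['finger_gap'],s['contact_force'],s['orientation'])
a=cv2.imread('pics/w16.png');cv2.imwrite('pics/w16b.png',cv2.resize(a,(768,576),interpolation=cv2.INTER_CUBIC))
```

```text
[0.3478 0.0702 0.0232] 0.03355632053945435 [-3.9082 -7.8969  3.2464] [-89.7627   0.3518  96.4832]
```

View pics/w16b.png

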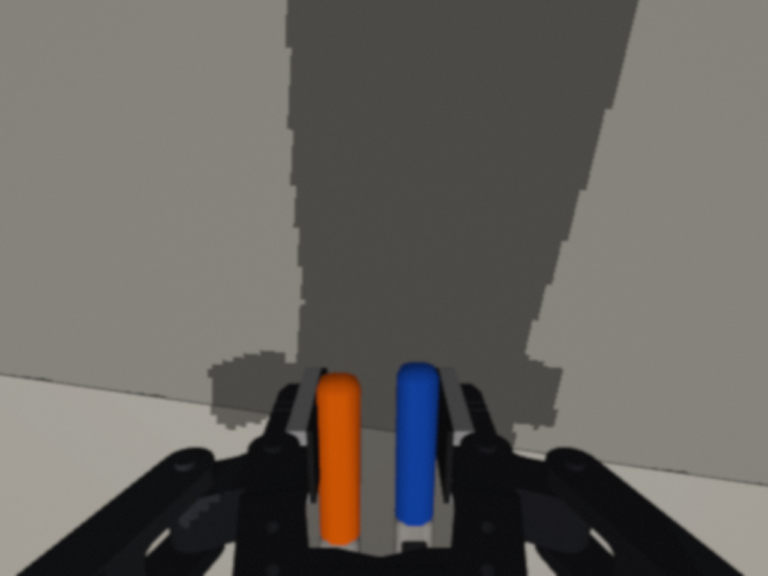

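Call:
{"op": "send_rows", "data": {"motion": "0 0 0 0 0 0 0.25;0 0 0 0 0 0 0.28;0 0 0 0 0 0 0.3;0 0 0 0 0 0 0.3;0 0 0 0 0 0 0.3", "squeeze": 40}}

```text
clock: 20.67
tool_pos: [0.3476, 0.0718, 0.0234]
orientation: [-89.8, 0.1, 96.5]
contact_force: [-5.0, -4.3, 5.8]
finger_gap: 0.0301
```

Call:
{"op": "send_rows", "data": {"motion": "0 0 0 0 0 0 0.3;0 0 0 0 0 0 0.2;0 0 0 0 0 0 0.12;0 0 0 0 0 0 0;0 0 0 0 0 0 -0.15;0 0 0 -0.3 0 0 -0.3;0 0 0 -0.4 0 0 -0.4;0 0 0 0 0 0 -0.4"}}

```text
clock: 21.33
tool_pos: [0.3505, 0.0653, 0.0234]
orientation: [-90.0, -0.0, 96.6]
contact_force: [0.5, 0.1, 0.4]
finger_gap: 0.0598
```

Run:
```python
from h import *
np.set_printoptions(precision=4,suppress=True)
p=snap('wrist','w17'); s=ctrl.sense(); print(s['tool_pos'],s['finger_gap'],s['contact_force'],s['orientation'])
a=cv2.imread('pics/w17.png');cv2.imwrite('pics/w17b.png',cv2.resize(a,(768,576),interpolation=cv2.INTER_CUBIC))
```

```text
[0.3503 0.0655 0.0233] 0.06010229886694087 [ 0.4221 -0.4368  0.0042] [-90.0182  -0.0298  96.5412]
```

View pics/w17b.png

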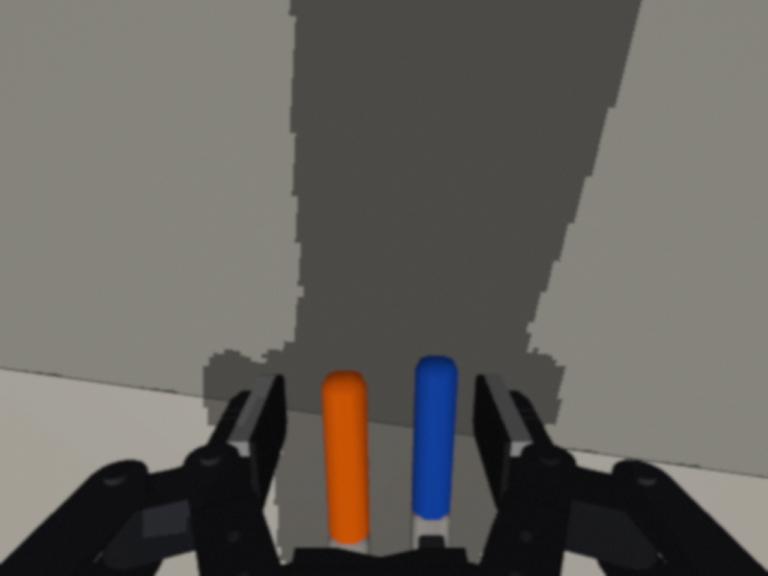

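Call:
{"op": "send_rows", "data": {"motion": "0 0 0 0 0 0 -0.7;0 0 0 0 -1 0 -0.8;0 0 0 0 -2.5 0 -0.8;0 0 0 0 -3.5 0 -0.8;0 0 0 0 -3.5 0 -0.8;0 0 0 0 -3.5 0 -0.8;0 0 0 0 -3 0 -0.8;0 0 0 0 0 0 -0.8;0 0 0 0 0 0 -0.8"}}

```text
clock: 22.13
tool_pos: [0.3519, 0.0656, 0.1964]
orientation: [-90.3, 0.0, 96.6]
contact_force: [-1.4, -0.7, -1.3]
finger_gap: 0.0769
```

Run:
```python
from h import *
np.set_printoptions(precision=4,suppress=True)
p=snap('wrist','w18'); s=ctrl.sense(); print(s['tool_pos'],s['finger_gap'],s['contact_force'],s['orientation'])
q=snap('scene','s18'); a=cv2.imread('pics/s18.png')
t=snap('top','t18'); b=cv2.imread('pics/t18.png')
cv2.imwrite('pics/s18b.png',np.hstack([cv2.resize(b[140:270,110:200],None,fx=3,fy=3,interpolation=cv2.INTER_CUBIC)[:384],cv2.resize(a[150:278,260:420],None,fx=3,fy=3,interpolation=cv2.INTER_CUBIC)]))
cv2.imwrite('pics/w18b.png',cv2.resize(cv2.imread('pics/w18.png')[130:384,170:340],None,fx=2.3,fy=2.3,interpolation=cv2.INTER_CUBIC))
hsv=cv2.cvtColor(p['frame'],cv2.COLOR_RGB2HSV); R=Ro.from_euler('xyz',s['orientation'],degrees=True).as_matrix()
for n,lo,hi,z in [('orange',(5,150,100),(20,255,255),.055),('blue',(105,130,40),(125,255,255),.046)]:
    m=cv2.inRange(hsv,lo,hi); m[225:]=0
    cnt=max(cv2.findContours(m,0,2)[0],key=cv2.contourArea)
    bb=cv2.boxPoints(cv2.minAreaRect(cnt)); W=np.array([at(p,(q[1],q[0]),z) for q in bb])
    print(n,'cen',W.mean(0),[np.linalg.norm(W[i]-W[i+1]) for i in (0,1)])
for n in ('flux_jar','fire_brick'):
  print(n,[(x['pixel'],x['confidence']) for x in look_for(t,n)[:1]])
```

```text
[0.3508 0.0656 0.1944] 0.07679905486493627 [ 0.9549 -0.3638 -1.0241] [-90.125    0.0067  96.5769]
orange cen [0.3557 0.0568 0.055 ] [np.float64(0.010879669541214498), np.float64(0.051826430945924894)]
blue cen [0.3521 0.0817 0.046 ] [np.float64(0.010799923080664499), np.float64(0.05202600806927374)]
flux_jar [([208.9, 379.3], 0.66)]
fire_brick [([149.2, 295.6], 0.76)]
```

View pics/s18b.png

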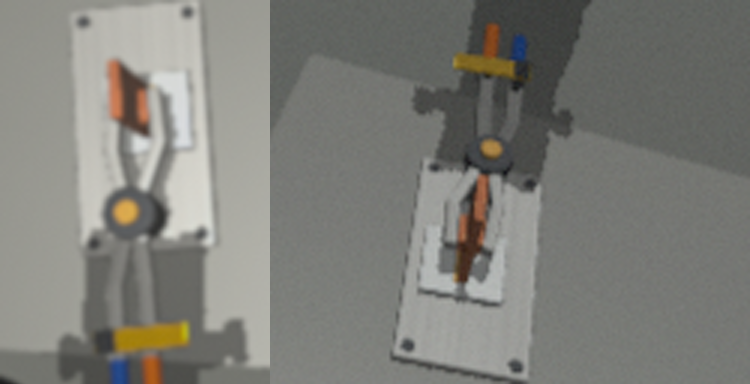

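View pics/w18b.png

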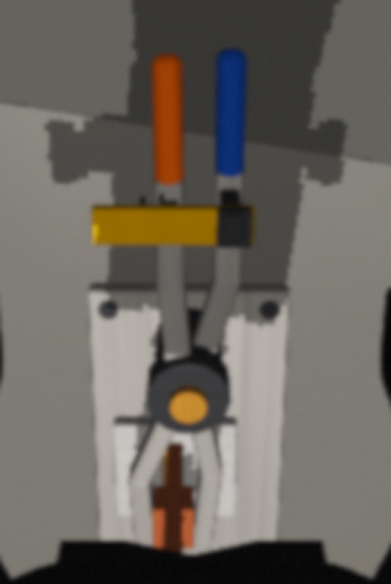

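Run:
```python
import cv2
a=cv2.imread('pics/t18.png'); cv2.imwrite('pics/t18c.png',cv2.resize(a[145:215,130:190],None,fx=8,fy=8,interpolation=cv2.INTER_CUBIC))
```

```text
(no output)
```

View pics/t18c.png

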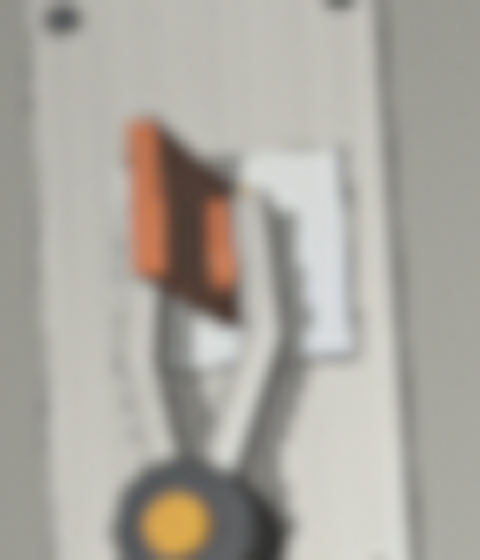

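Run:
```python
from h import *
np.set_printoptions(precision=4,suppress=True)
p=read_camera('top')
g=lambda u,v:((v+.5)/8-.5+145,(u+.5)/8-.5+130)
T=np.array([at(p,g(*c),.105) for c in [(127,123),(155,117),(167,275),(138,282)]]);print(T,T.mean(0))
F=np.array([at(p,g(*c),.018) for c in [(340,150),(353,357)]]);print(F)
t=np.radians(6.7);u=np.array([np.cos(t),np.sin(t)]);n=np.array([-u[1],u[0]])
fc=F.mean(0)[:2]+n*.032;print('foot c',fc,'tab',T.mean(0)[:2])
N=np.array([.5575,.088])
for c in (fc,T.mean(0)[:2],(fc+T.mean(0)[:2])/2): print('nest x,y',-(c-N)@u,-(c-N)@n)
d=(T.mean(0)[:2]-fc);print('tilt rad along/across',d@u/.09,d@n/.09)
d=F[0]-F[1];print('yaw',np.degrees(np.arctan2(d[1],d[0])))
print(np.linalg.norm(F[0]-F[1]))
```

```text
[[0.5785 0.0869 0.105 ]
 [0.5802 0.08   0.105 ]
 [0.54   0.0746 0.105 ]
 [0.5381 0.0817 0.105 ]] [0.5592 0.0808 0.105 ]
[[0.5919 0.0531 0.018 ]
 [0.5329 0.0466 0.018 ]]
foot c [0.5587 0.0816] tab [0.5592 0.0808]
nest x,y -0.00045188700555564724 0.006448809155173072
nest x,y -0.0008258814636614973 0.007366669611489598
nest x,y -0.0006388842346085724 0.006907739383331335
tilt rad along/across 0.004155493978953889 -0.01019844951462807
yaw 6.338519184160201
0.05937519341840392
```

Every check is well inside its limits: the bracket is about 7 mm across and under 1 mm along from the nest, tilted about 0.01 rad, and the tab is in line with the jaws. I'm handing in.

Run:
```python
from h import *
print(ctrl.sense()['clock'],job_done())
```

```text
the job is handed in; nothing more can be done
22.4333 None
```

I released the clamp, stood the bracket between the jaws and closed the clamp past the second tooth. I handed the job in at about 22.4 s of the 72 s allowed; it gives no verdict.

- **Release:** I pressed the orange lever down about 10 mm with the shut fingers, dragged it about 24 mm outward and let it up. The grips were then 52 mm apart at their centres, which matches the fully open 53 mm.
- **Placing:** I gripped the bracket near the top of its tab and lowered it beyond the ends of the jaws. Then I slid it in low, set it on the plate and let go.
- **Closing:** I squeezed the handles until the gripper gap was 30 mm (the end stop), then eased off. The lever fell back and held by itself, and I raised the arm clear.

**Last checks, from the camera images:**

| Check | Measured | Expected or limit |
|---|---|---|
| Distance between grip centres | 25 mm | about 24 mm on the second tooth |
| Bracket across the nest | about +7 mm | -12 to +14 mm |
| Bracket along the nest | under 1 mm | ±18 mm |
| Bracket tilt | about 0.01 rad | below 0.12 rad |
| Tab out of line with the jaws | under 1° | 0.2 rad (about 11°) |

The jar and the brick are within about 2 pixels (a few mm) of where they started.

No check failed. The jaw forces could not be measured directly; I inferred the grip from the grip spacing. Wrist-camera positions near the picture edge were up to 6 mm off those from the top camera, so I used the top camera for the nest.

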